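# Load a nest of the indexing dial and click it on

### The arm

A 6-joint arm with a two-finger parallel gripper is mounted at the origin on the work surface; the furniture and walls round the work are solid. World frame = base frame: x ahead of the robot, y to its left, z up, the work surface at z = 0. Lengths are in mm, angles in degrees, forces in N, time in s.
With the tool pointing down it reaches from about 325 to 925 mm from the base axis. Payload 3.1 kg.
Tool frame: the origin (TCP) lies at the very end of the fingers, on their centre line; the grasp point (between the pads) lies grasp_offset behind it (grasp_offset is the distance from the TCP to the grasp point, in mm); z points along the fingers, x is the direction in which the jaws open and shut, and the axes are right-handed (so a half turn about z gives the same grasp; the last joint's range is limited). The gripper opens to 85 mm and grips with 20 to 120 N. Pads are 22 mm wide; open, the fingers measure 114 mm over their backs; the gripper's body (76 mm by 85 mm) begins 54 mm behind the grasp point. The pads swing forward as they close: fully open they stand 13 mm farther back than shut.
Start: joints at [-77.361, 12.427, 92.441, -0, 75.132, -6.429], TCP at [204.203, -590.712, 204.1] pointing down, gripper open.
Joint ranges: [-157.48, 157.48], [-44.54, 120.13], [17.64, 146.25], [-64.5, 244.5], [7.68, 150.69], [-147.95, 147.95]. Speed limits (degrees/s): [159.86, 159.86, 180, 180, 180, 180].

### API

Orientations are given as [roll, pitch, yaw] about the fixed x, y, z axes, in that order (R = Rz(yaw) Ry(pitch) Rx(roll)).
In Python, from station import * gives the robot as it stands. Calls block until the motion is done:
- goto(position, orientation): joint-space move of the TCP to a pose.
- move_l(position, attitude=None, speed=150): straight line of the TCP; attitude=None keeps the orientation; speed is the mean speed in mm/s.
- move_j(angles): joint-space move.
- grip(opening, squeeze=None): finger opening in mm; squeeze is the grip in N (None keeps the last); returns when the fingers have stopped.
- wait(seconds).
- solve_ik(position, orientation): joint angles nearest the present ones, or None.
- get_obs(): the state.
- get_image(name): name is "side" or "top" or "wrist"; returns the picture (384x512x3 uint8, red, green, blue); there is no depth.
- get_calibration(name): a dict with "fx", "fy", "cx", "cy" (pixels), "R" (3x3) and "t" (3): a world point X has camera coordinates R X + t; the wrist camera has in their place "mount" (4x4, takes a point from camera to tool coordinates, whose origin is the TCP and whose axes are the tool frame's). Camera axes: x right, y down, z forward; pixel columns grow to the right and rows downward; lengths in mm; the calibration is good to about 2 mm. The wrist camera is an equidistant fisheye: a pixel r from the principal point sees the ray r / f radians off the axis. A picture is of the moment at which its call begins: read the wrist's pose just before it. get_calibration takes no time and is no camera call.
A pose or a line that the arm cannot do raises Unreachable and nothing moves.
- sign_off(): hands the job in, once; it reports no verdict.
Trained networks look in the newest picture that a camera, given by its name, has taken for a name from the list of things; names that differ only in an ending like _2 or _b are one class to them, and where a whole thing is asked for, a point or a joint stands for the part that bears it (a point fixed in the world has none). Each returns a list of dicts, best first, with "score" (0 to 1); they miss things now and then, are a little off and sometimes report something else, mostly with a low value. They report only what shows in the picture. A call takes as long as a camera call. They do not tell look-alikes from the thing itself.
- spot_in(name, camera): "extent" ([centre column, centre row, width, height] in pixels, round what is visible of it).
- regions_of(name, camera): "region" (384x512 bool, what is visible of it) and "extent" ([centre column, centre row, width, height] in pixels, round what is visible of it).
The state is a dict: "t": time; "joint_pos": joint angles; "qvel": joint speeds; "effort": joint torques, N m; "tcp_pos": TCP position; "ee_rot": TCP orientation; "wrist_force": force on the tool from outside, world axes, zero at the start; "moment": the same for the moment, N m; "grip_width": finger opening in mm.
Only numpy, scipy, OpenCV 4.12 (cv2) and the standard library are available. Lean on these libraries where they do the work, as an engineer would, in place of code of your own. Each camera call takes 0.05 s, during which the arm holds its last target. There are 200 camera calls.

### The job

Stand the short square tube fully home in the empty nest at the dial's loading tab (the nest facing the robot) and let go of it; the nest may be clamped a few millimetres in or out from its mid position, so feel for the opening and press gently, never ram. Then turn the dial one click clockwise as seen from above, no further and not backwards, so that the next empty nest comes to the tab, and leave it resting in its click with the tube still home. Leave the other things on the bench where they are.

Things in the scene. Friction and masses are not known exactly. Their poses are not given: they have to be found in the camera images.
- tube: the tube to load: plain dark steel square tube offcut, 30 x 30 mm, 3 mm wall, 90 mm long, 0.15 to 0.3 kg, open at both ends, standing upright on the bench. Its y axis runs up its length; x and z are square to its side faces. Origin at mid-length in the middle of the side face towards -z, not on the centre line. Any of its four sides may face any way in the nest
- tube_foot (a point): centre of the tube's lower end, on its centre line (axes as tube)
- tube_top (a point): centre of the tube's upper end, 90 mm above the foot (axes as tube)
- dial_base: fixed base of the indexing dial, bolted down; origin on the dial's vertical axis at bench height. Its -x side carries the loading tab, a flat 20 mm wide tongue with a small raised arrow, 133 mm out from the axis, roughly towards the robot. A bracket with a sprung detent roller stands at its far right, 172 mm out and 40 mm high. Two bolted lugs, 140 mm out, 18 mm high
- dial_axis (a point): point on the dial's axis at the plate's top face (does not turn). The dial is an aluminium plate 244 mm across, top 32 mm above the bench, with six square nests on an 80 mm radius every 60 degrees and six upright finger pins on a 108 mm radius midway between them. The three nests clockwise of the loading nest hold fixed tubes like this one, tops 122 mm above the bench; the other two are empty
- dial (a joint): angle of the dial (rad), clockwise from above positive; 0 is the start click, with the loading nest over the tab; the next click is at 1.047. Within 6 degrees of a click the sprung roller pulls the dial in; leaving a click takes a sideways push of about 8 to 10 N on a pin; in between, the dial stays where it is left. Stopped at -1.5 and 2.2
- nest_floor (a point): nominal centre of the loading nest's floor (the plate's top face), for the nest at mid slot; turns with the dial; +x points to the dial axis. The real nest is clamped up to 5 mm to either side of it along x, differently every time; this reading does not show it, and the nest does not shift sideways under load. It stands on a stiff spring: pressed down on its rim it gives about 1 mm per 4 N, at most 4 mm
- nest_rim (a point): nominal centre of the loading nest's mouth, 35 mm above nest_floor (67 mm above the bench), same axes and same hidden offset along x. The nest is a steel box open at the top, walls 6 mm: opening 32 mm along x between square-edged walls, 33 mm along y between walls with a 3 mm lead-in bevel
- nest_shoe (a point): nominal place of the nose of the sprung steel shoe in the nest's +y wall, 14 mm above the floor, below a steep ramp that starts 26 mm above the floor. It stands 4 mm into the opening and presses on the tube's side with 3 to 8 N, so the tube does not fall in: it must be pressed down, with about 5 to 15 N, until it stands on the floor
- pin_top (a point): centre of the top of the finger pin 30 degrees counterclockwise of the loading nest (to its right as the robot sees it); turns with the dial. A steel rod of 12 mm diameter, 60 mm above the plate (top 92 mm above the bench), its foot collar 18 mm wide and 6 mm high. All six pins are alike; any may be pinched or pushed
- spare_tube: a longer, thinner square tube offcut, 25 x 25 x 120 mm, lying on the bench beside the tube (left or right of it); origin centre of underside. Leave alone
- mug: mug, 78 mm diameter, 97 mm high, standing to the left of the dial; origin centre of underside. Leave alone
- combination_square: combination square, 90 x 300 x 20 mm, lying flat on the bench, right of centre; origin centre of underside. Leave alone
- tape_measure: pocket tape measure, 47 x 96 x 69 mm, on the right; origin centre of underside. Leave alone
Not all that is in view belongs to the job. What is shaped like the tube but purple or yellow is not meant.

How it is judged:
By the outcome, as a careful person would: the job done as asked, in the order asked, and still so for the second after the job is handed in, with the robot touching nothing.
It also fails if it takes over 61 s, if anything falls off the work surface, if the arm or the gripper's body presses on something with over 40 N, if the wrist force passes 120 N, or if a joint passes its speed limit or range.

## Working session

There is one attempt and no reset: what is moved stays moved. The work goes in short steps, each a Python script; the robot and the scene stay as the last script left them, time stands still between calls to the robot, and variables do not carry over. Pictures are saved under pics/ and viewed, about 8 in all and at most 12, crops included, and the job is handed in when it is done.

```bash
ls; mkdir -p pics
python3 - <<'E'
from station import *
import cv2,numpy as np
ims=[]
for c in ("top","side"):
    im=get_image(c); cv2.imwrite(f"pics/{c}0.png",im[:,:,::-1])
    k=get_calibration(c); print(c,{a:np.round(b,3).tolist() for a,b in k.items()})
    for n in ("tube","dial_base","pin_top","nest_rim","spare_tube","mug","dial"):
        try: print(n,[(np.round(d["extent"]).tolist(),round(d["score"],2)) for d in spot_in(n,c)[:5]])
        except Exception as e: print(n,e)
print({a:np.round(b,3).tolist() for a,b in get_calibration("wrist").items()})
print(get_obs()); 
try: print(grasp_offset)
except Exception as e: print(e)
E
```

```text
pics
top {'fx': 458.727, 'fy': 458.727, 'cx': 259.819, 'cy': 192.217, 'R': [[0.009, -1.0, -0.001], [-0.992, -0.009, -0.123], [0.123, 0.002, -0.992]], 't': [8.158, 507.482, 1375.493]}
tube [([154.0, 223.0, 18.0, 17.0], 0.75), ([152.0, 251.0, 21.0, 13.0], 0.69), ([127.0, 227.0, 19.0, 15.0], 0.48)]
dial_base [([285.0, 133.0, 89.0, 79.0], 0.64)]
pin_top [([284.0, 130.0, 79.0, 78.0], 0.94), ([173.0, 163.0, 39.0, 30.0], 0.64)]
nest_rim [([282.0, 132.0, 79.0, 75.0], 0.76)]
spare_tube [([205.0, 224.0, 41.0, 12.0], 0.75)]
mug [([283.0, 131.0, 78.0, 81.0], 0.73), ([174.0, 163.0, 38.0, 32.0], 0.65)]
dial []
side {'fx': 384.929, 'fy': 384.929, 'cx': 258.629, 'cy': 195.868, 'R': [[-0.888, -0.46, 0.0], [-0.163, 0.314, -0.935], [0.43, -0.83, -0.354]], 't': [492.327, 162.706, 901.23]}
tube [([246.0, 272.0, 21.0, 47.0], 0.85), ([233.0, 296.0, 22.0, 51.0], 0.82), ([282.0, 289.0, 24.0, 50.0], 0.56)]
dial_base []
pin_top [([228.0, 192.0, 75.0, 46.0], 0.85)]
nest_rim [([224.0, 191.0, 72.0, 51.0], 0.77)]
spare_tube [([277.0, 256.0, 18.0, 27.0], 0.74)]
mug [([188.0, 246.0, 38.0, 57.0], 0.74)]
dial [([224.0
[... 231 characters left out ...]
.0, 0.0, 0.0, 1.0]]}
{'t': 0.8, 'joint_pos': array([-7.73610148e+01,  1.24273123e+01,  9.24387584e+01,  1.60400531e-04,
        7.51313244e+01, -6.42956125e+00]), 'qvel': array([-0.0143192 , -0.00666016, -0.03729566, -0.0034719 , -0.02525365,
        0.05301492]), 'effort': array([-2.87594203e-04, -3.96832430e+01, -3.04237962e+01, -1.83125226e-04,
        5.29487279e-04, -1.35494496e-06]), 'tcp_pos': array([ 204.2066483 , -590.73660443,  204.12236566]), 'ee_rot': array([ 1.79999862e+02, -2.60584262e-03, -7.09314947e+01]), 'wrist_force': array([ 0.17607743,  0.41335517, -0.49299541]), 'moment': array([-0.03435314,  0.03490235,  0.04590031]), 'grip_width': 85.53324081780403}
18.700000000000003
```

Run:
```python
import cv2,numpy as np
t=cv2.imread("pics/top0.png"); s=cv2.imread("pics/side0.png")
a=cv2.resize(t[80:280,100:360],None,fx=3,fy=3,interpolation=cv2.INTER_CUBIC)
cv2.imwrite("pics/a.png",a)
b=cv2.resize(s[150:350,130:390],None,fx=3,fy=3,interpolation=cv2.INTER_CUBIC)
cv2.imwrite("pics/b.png",b)
```

```text
(no output)
```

View pics/a.png

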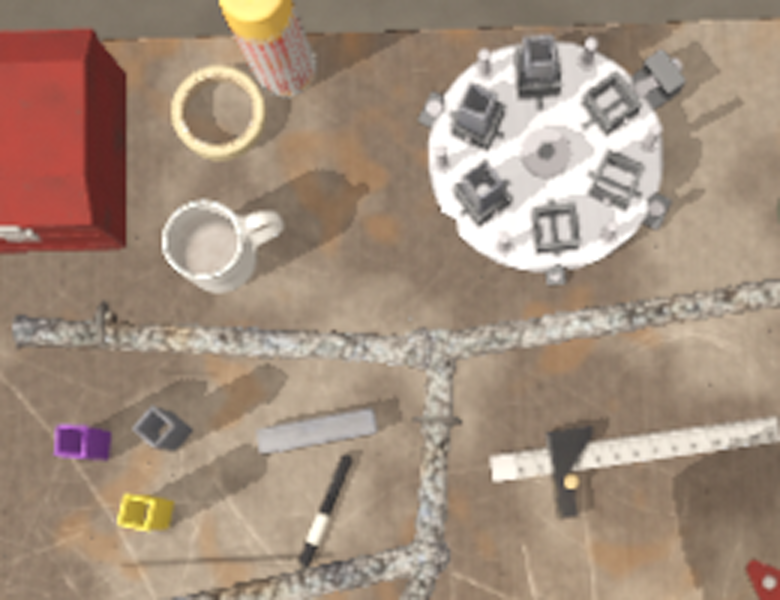

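View pics/b.png

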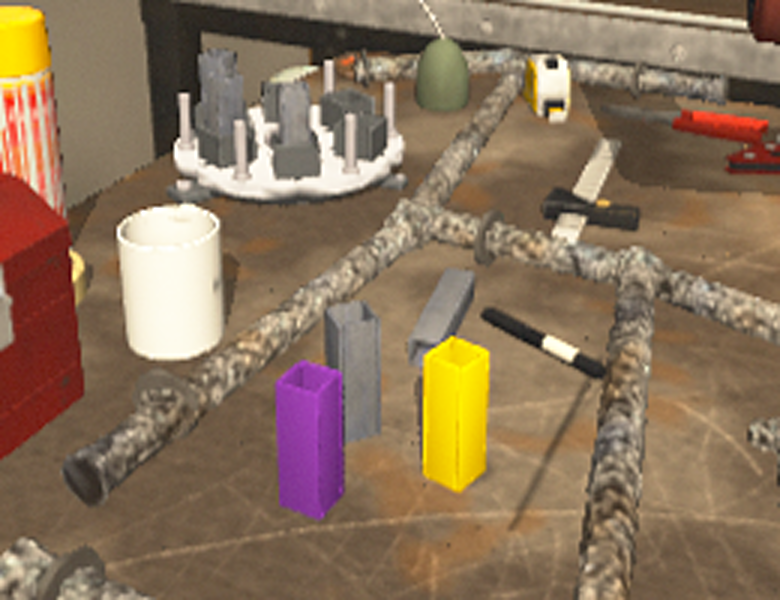

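```bash
cat > h.py <<'E'
from station import *
import cv2,numpy as np
from scipy.spatial.transform import Rotation as Ro
def ray(cam,px,pose=None):
    k=get_calibration(cam); u=(np.array(px,float)-[k["cx"],k["cy"]])/[k["fx"],k["fy"]]
    if cam=="wrist":
        p,e=pose; M=np.array(k["mount"]); r=np.linalg.norm(u)+1e-12
        d=np.r_[np.sin(r)*u/r,np.cos(r)]; Rt=Ro.from_euler("xyz",e,degrees=True).as_matrix()
        return np.array(p)+Rt@M[:3,3], Rt@M[:3,:3]@d
    R=np.array(k["R"]); return -R.T@np.array(k["t"]), R.T@np.r_[u,1]
def atz(cam,px,z,pose=None):
    o,d=ray(cam,px,pose); return o+d*(z-o[2])/d[2]
def proj(cam,X,pose=None):
    k=get_calibration(cam)
    if cam=="wrist":
        p,e=pose; M=np.array(k["mount"]); Rt=Ro.from_euler("xyz",e,degrees=True).as_matrix()
        c=M[:3,:3].T@(Rt.T@(np.array(X)-p)-M[:3,3]); n=np.hypot(c[0],c[1]); th=np.arctan2(n,c[2]); u=c[:2]/n*th
    else:
        c=np.array(k["R"])@X+k["t"]; u=c[:2]/c[2]
    return u*[k["fx"],k["fy"]]+[k["cx"],k["cy"]]
def tri(a,b):
    (o1,d1),(o2,d2)=ray("top",a),ray("side",b)
    s=np.linalg.lstsq(np.c_[d1,-d2],o2-o1,rcond=None)[0]
    p,q=o1+s[0]*d1,o2+s[1]*d2; return (p+q)/2,np.linalg.norm(p-q)
def pose():
    o=get_obs(); return o["tcp_pos"],o["ee_rot"]
def shot(name):
    p=pose(); im=get_image("wrist"); cv2.imwrite(f"pics/{name}.png",im[:,:,::-1]); np.save(f"pics/{name}.npy",np.r_[p[0],p[1]]); return im,p
def ldpose(name):
    v=np.load(f"pics/{name}.npy"); return v[:3],v[3:]
E
python3 - <<'E'
from h import *
T=lambda x,y:(100+x/3,80+y/3); S=lambda x,y:(130+x/3,150+y/3)
np.set_printoptions(precision=1,suppress=True)
print("pipe end",tri(T(15,330),S(85,480)),"junction",tri(T(432,350),S(415,215)))
print("tube top",atz("top",T(159,427),90),"base side",tri(T(159,427),S(352,310)))
for c in [(160,407),(189,430),(164,450),(135,427)]: print(atz("top",T(*c),90))
print("hub",atz("top",T(546,151),34),"tab",atz("top",T(557,275),20))
for c in [(585,170)]:pass
print("nestL",atz("top",T(557,229),67),"pins",atz("top",T(609,233),92),atz("top",T(506,242),92),atz("top",T(441,156),92),atz("top",T(484,57),92),atz("top",T(591,44),92),atz("top",T(652,142),92))
print("mug",atz("top",T(205,237),97),"pipe",atz("top",T(432,350),30))
E
```

```text
pipe end (array([509.4, 489.1,  26. ]), np.float64(2.5925104658825813)) junction (array([493. ,  61.1,  33.1]), np.float64(0.04388284566380933))
tube top [408.8 323.3  90. ] base side (array([410.3, 324.6,  87. ]), np.float64(2.999368774459089))
[428.3 323.   90. ]
[406.2 294.   90. ]
[386.6 317.6  90. ]
[408.6 346.6  90. ]
hub [701.8 -54.4  34. ] tab [573.9 -66.9  20. ]
nestL [612.8 -64.2  67. ] pins [ 604.1 -114.1   92. ] [594.2 -12.5  92. ] [680.4  52.7  92. ] [782.5  10.8  92. ] [797.  -96.5  92. ] [ 696.6 -157.1   92. ]
mug [595.5 283.5  97. ] pipe [493.4  61.2  30. ]
```

Candidates (top px): grey upright (154,223), purple (127,227), yellow (148,251), and the grey tube lying down (205,224) which is the spare. The description fits the grey upright one. Before swinging the arm I'll check the full views for obstacles, since something green seems to hang on the right.

Run:
```python
import cv2,numpy as np
t=cv2.imread("pics/top0.png"); s=cv2.imread("pics/side0.png")
cv2.imwrite("pics/c.png",cv2.resize(np.hstack([t[:,200:],s[:, 220:]]),None,fx=1.3,fy=1.3))
```

```text
(no output)
```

View pics/c.png

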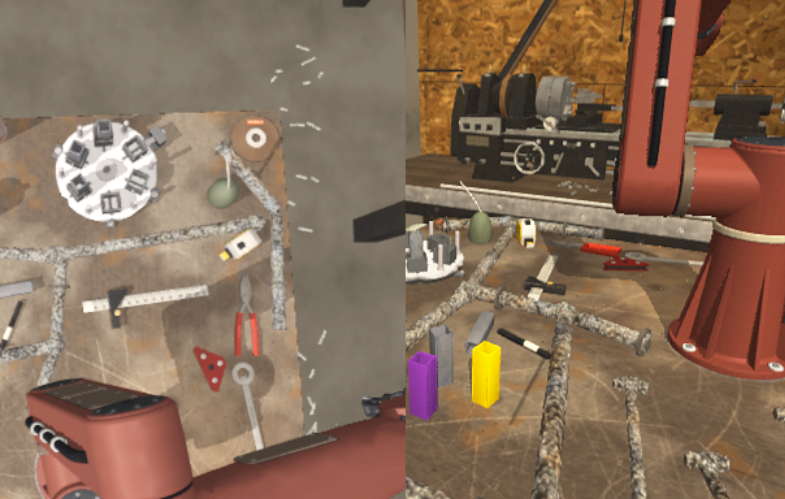

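Obstacles: a squat green item at about (650,-330) and low pipes (~33 mm). I'll swing high and look at the dial on the way to the tube.

Run:
```python
from h import *
goto([560,-60,270],[180,0,5.7])
move_l([612,-60,190],speed=250)
wait(.15); im,p=shot("dial1"); print(p)
for n in ("nest_rim","pin_top"): print(n,[(np.round(d["extent"]).tolist(),round(d["score"],2)) for d in spot_in(n,"wrist")[:5]])
move_l([560,0,270],speed=300)
goto([408,320,190],[180,0,45])
wait(.15); im2,p=shot("tube1"); print(p,get_obs()["t"])
for d in regions_of("tube","wrist")[:5]:
    print(d["extent"],d["score"],im2[d["region"]].mean(0))
a=np.vstack([im,im2])[:,:,::-1]
cv2.imwrite("pics/d.png",cv2.resize(np.hstack([im,im2])[:,:,::-1],(800,300),interpolation=cv2.INTER_AREA))
cv2.imwrite("pics/e.png",cv2.resize(im[60:340,90:440,::-1],None,fx=2,fy=2,interpolation=cv2.INTER_CUBIC))
cv2.imwrite("pics/f.png",cv2.resize(im2[60:340,90:440,::-1],None,fx=2,fy=2,interpolation=cv2.INTER_CUBIC))
```

```text
(array([612.86537433, -60.50627776, 192.46601575]), array([179.93060051,  -0.19823393,   5.6775713 ]))
nest_rim [([331.0, 170.0, 215.0, 212.0], 0.59)]
pin_top [([331.0, 172.0, 214.0, 214.0], 0.65)]
(array([409.15511568, 319.28755339, 190.38104095]), array([ 1.79973382e+02, -4.25188740e-02,  4.48818558e+01])) 6.0083
[262.4, 167.3, 33.5, 47.6] 0.81 [125.70323488 122.02109705 120.13361463]
[307.4, 103.8, 54.3, 44.7] 0.72 [122.4866562   67.44583987 134.6899529 ]
[212.1, 103.0, 45.4, 41.9] 0.66 [204.25914316 182.77220481  70.45245559]
```

View pics/e.png

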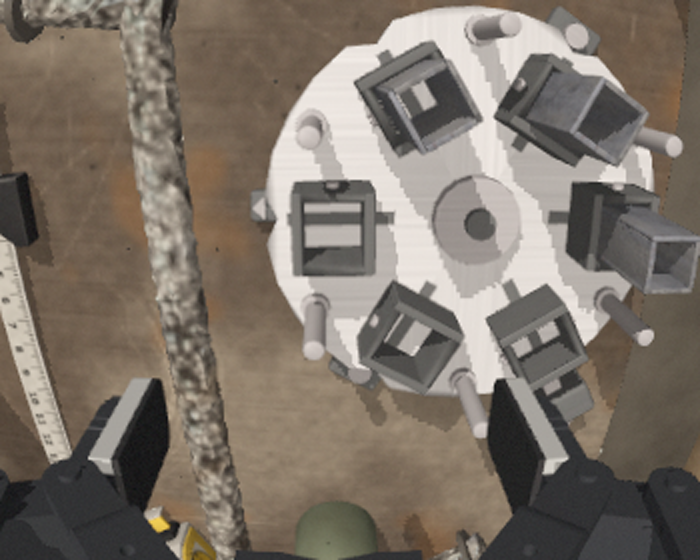

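View pics/f.png

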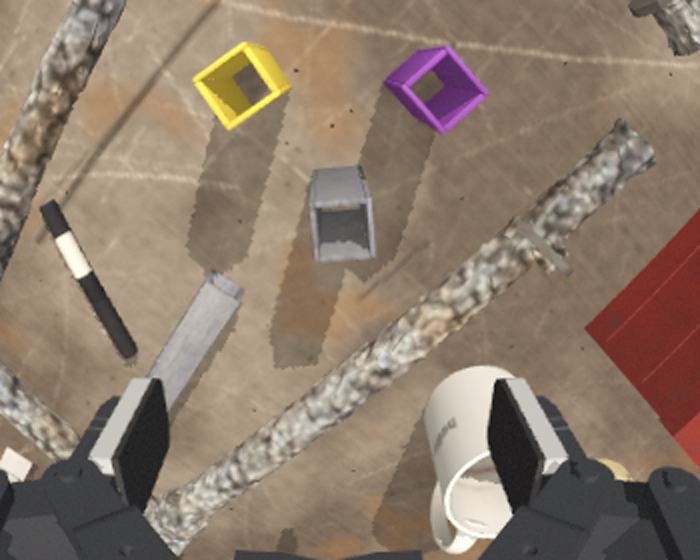

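Both views agree: the grey tube's top opening is at crop (343,232) in the tube view, with its sides aligned with the jaws. The loading nest is at crop (334,228) in the dial view, and its next-clockwise neighbours are loaded. Next I'll measure.

Run:
```python
from h import *
np.set_printoptions(precision=1,suppress=True)
from scipy.optimize import least_squares
D=ldpose("dial1"); C=lambda x,y:(90+x/2,60+y/2)
pins=np.array([atz("wrist",C(*c),92,D)[:2] for c in [(309,136),(314,352),(482,430),(645,337),(674,146),(510,25)]])
off=np.radians([150,210,270,330,30,90])
f=lambda v:(pins-np.c_[v[0]+108*np.cos(v[2]+off),v[1]+108*np.sin(v[2]+off)]).ravel()
s=least_squares(f,[692,-53,.1],x_scale=[1,1,.01]); print("axis",s.x[:2],"yaw",np.degrees(s.x[2]),"res",s.fun)
ax=s.x[:2];a=s.x[2]
tab=atz("wrist",C(262,207),20,D)[:2]-ax; print("tab ang",np.degrees(np.arctan2(-tab[1],-tab[0])),np.linalg.norm(tab))
# rectified view: dial frame around nest at z=67
def rect(name,img,ctr,a,z,half,sc,P):
    n=int(2*half*sc); m=np.zeros((n,n,2),np.float32)
    for i in range(n):
        for j in range(n):
            u=(j/sc-half),(half-i/sc)
            X=[ctr[0]+u[0]*np.cos(a)-u[1]*np.sin(a),ctr[1]+u[0]*np.sin(a)+u[1]*np.cos(a),z]
            m[i,j]=proj("wrist",X,P)
    r=cv2.remap(img,m,None,cv2.INTER_CUBIC)
    for k in range(-30,31,10):
        p=int((half+k)*sc); cv2.line(r,(p,0),(p,12),(0,0,255),1); cv2.line(r,(0,p),(12,p),(0,0,255),1)
    return r
nest=ax-80*np.r_[np.cos(a),np.sin(a)]; print("nest nominal",nest)
r1=rect("n",cv2.imread("pics/dial1.png"),nest,a,67,40,5,D)
Tp=ldpose("tube1"); tc=np.mean([atz("wrist",C(*c),90,Tp)[:2] for c in [(314,206),(371,205),(376,257),(315,261)]],0); print("tube",tc)
r2=rect("t",cv2.imread("pics/tube1.png"),tc,np.radians(45),90,40,5,Tp)
cv2.imwrite("pics/g.png",np.hstack([r1,r2]))
```

```text
axis [697.3 -52. ] yaw 6.641745174889048 res [ 0.5  0.7  0.4 -0.5  0.   0.3 -0.8  0.2 -0.2 -0.  -0.1 -0.8]
tab ang 4.609928497817186 124.01941429072114
nest nominal [617.8 -61.3]Traceback (most recent call last):
  File "<stdin>", line 24, in <module>
  File "<stdin>", line 18, in rect
  File "h.py", line 14, in proj
    k=get_calibration(cam)
ValueError: time passes only in moves, steps and waits
```

```bash
sed -i 's/^def ray/import functools\nget_calibration=functools.lru_cache(None)(get_calibration)\ndef ray/' h.py
cat >> h.py <<'E'
def rect(img,ctr,a,z,half,sc,P):
    n=int(2*half*sc); m=np.zeros((n,n,2),np.float32)
    for i in range(n):
        for j in range(n):
            u=(j/sc-half),(half-i/sc)
            X=[ctr[0]+u[0]*np.cos(a)-u[1]*np.sin(a),ctr[1]+u[0]*np.sin(a)+u[1]*np.cos(a),z]
            m[i,j]=proj("wrist",X,P)
    r=cv2.remap(img,m,None,cv2.INTER_CUBIC)
    for k in range(-30,31,10):
        p=int((half+k)*sc); cv2.line(r,(p,0),(p,12),(0,0,255),1); cv2.line(r,(0,p),(12,p),(0,0,255),1)
    return r
E
python3 - <<'E'
from h import *
np.set_printoptions(precision=1,suppress=True)
D=ldpose("dial1"); C=lambda x,y:(90+x/2,60+y/2)
nest=[617.8,-61.3]
r1=rect(cv2.imread("pics/dial1.png"),nest,np.radians(6.6),67,40,5,D)
Tp=ldpose("tube1"); tc=np.mean([atz("wrist",C(*c),90,Tp)[:2] for c in [(314,206),(371,205),(376,257),(315,261)]],0); print("tube",tc)
r2=rect(cv2.imread("pics/tube1.png"),tc,np.radians(45),90,40,5,Tp)
cv2.imwrite("pics/g.png",np.hstack([r1,r2]))
E
```

```text
tube [408.9 329.6]
```

View pics/g.png

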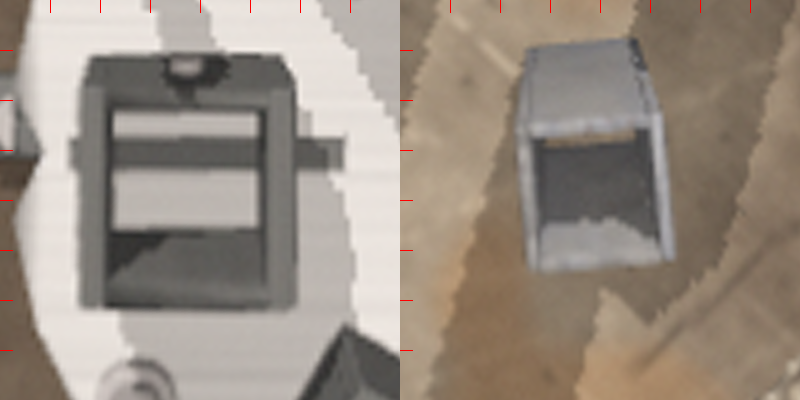

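The grey square tube is centred at about (407,328), yaw ~48.7°. The nest reads about 2 mm outward of nominal, near (613–615,−61), yaw 6.6°. Next I'll grasp the tube, carry it over the nest and compare tube and nest in one picture.

Run:
```python
from h import *
np.set_printoptions(precision=1,suppress=True)
grip(64)
move_l([406.7,327.8,150],[180,0,48.7],speed=200)
move_l([406.7,327.8,46],speed=120)
grip(25,squeeze=60)
o=get_obs(); print(o["grip_width"],o["wrist_force"],o["tcp_pos"],o["t"])
move_l([406.7,327.8,200],speed=200)
o=get_obs(); print(o["grip_width"],o["wrist_force"],o["t"])
goto([560,-30,220],[180,0,6.6])
move_l([613.5,-60.8,115],speed=200)
wait(.3); o=get_obs(); print(o["tcp_pos"],o["ee_rot"],o["wrist_force"],o["t"])
im,p=shot("over"); np.save("pics/F0.npy",o["wrist_force"])
cv2.imwrite("pics/h.png",cv2.resize(im[90:290,150:400,::-1],None,fx=3,fy=3,interpolation=cv2.INTER_CUBIC))
```

```text
28.712016344866175 [0.6 0.8 4.7] [407.8 328.5  47.2] 8.1833
28.780617306102233 [ 0.2 -0.1 -1.2] 9.1
[613.7 -60.7 115.5] [180.   -0.1   6.6] [ 0.2  0.2 -2.2] 11.6083
```

View pics/h.png

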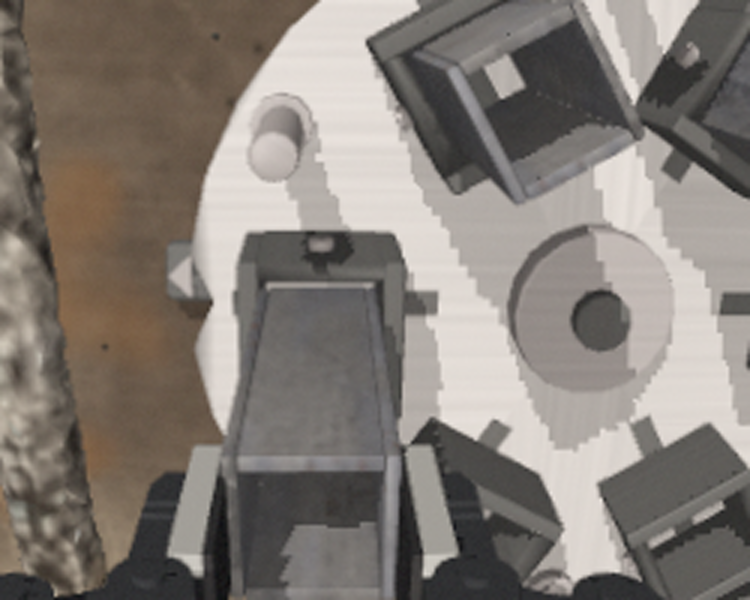

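The tube is held square. Its foot edge is at crop (262–378, 287) and the nest walls at row 285 are at 240/262 and 385/404, so the tube sits about 0.6 mm short along x. I'll shift it and feel downward with a force guard.

```bash
cat >> h.py <<'E'
A=np.radians(6.6); EX=np.array([np.cos(A),np.sin(A),0]); EY=np.array([-np.sin(A),np.cos(A),0])
B=np.array([613.5,-60.8,0])
def at(u,v,z): return B+u*EX+v*EY+[0,0,z]
def feel(u,v,z0,z1,step=1,lim=6,F0=None):
    z=z0
    while z>z1-1e-6:
        move_l(at(u,v,z),speed=25); o=get_obs(); F=o["wrist_force"]-F0
        fx,fy,fz=F@EX,F@EY,F[2]
        print("u%.1f v%.1f z%.1f act %.1f F %.1f %.1f %.1f"%(u,v,z,o["tcp_pos"][2],fx,fy,fz))
        if fz>lim or abs(fx)>12 or abs(fy)>12: return z
        z-=step
    return None
E
python3 - <<'E'
from h import *
F0=np.load("pics/F0.npy")
for u in (0.6,1.8,-0.6,3.0,-1.8):
    r=feel(u,0,116,108,2,6,F0)
    if r is None: print("IN",u); break
    move_l(at(u,0,116),speed=40)
print(get_obs()["t"],get_obs()["grip_width"])
E
```

```text
u0.6 v0.0 z116.0 act 116.2 F -0.1 -0.4 -0.4
u0.6 v0.0 z114.0 act 113.6 F -0.1 -0.2 0.2
u0.6 v0.0 z112.0 act 111.7 F -0.5 -1.1 0.2
u0.6 v0.0 z110.0 act 110.0 F -0.6 -1.5 0.6
u0.6 v0.0 z108.0 act 107.8 F 0.5 -1.3 1.1
IN 0.6
12.9083 28.307777079294784
```

Run:
```python
from h import *
F0=np.load("pics/F0.npy")
r=feel(.6,-.4,106,84,2,22,F0)
if r is None: r=feel(.6,-.4,83,77,.75,20,F0)
print(r,get_obs()["t"],get_obs()["grip_width"])
```

```text
u0.6 v-0.4 z106.0 act 105.7 F 0.9 -1.3 0.6
u0.6 v-0.4 z104.0 act 103.8 F -0.2 -1.9 0.3
u0.6 v-0.4 z102.0 act 101.9 F -0.3 -1.5 0.1
u0.6 v-0.4 z100.0 act 100.3 F -0.4 -1.7 1.7
u0.6 v-0.4 z98.0 act 98.1 F 0.3 -2.1 2.0
u0.6 v-0.4 z96.0 act 96.1 F 0.6 -2.7 2.3
u0.6 v-0.4 z94.0 act 94.2 F 0.4 -3.0 4.7
u0.6 v-0.4 z92.0 act 91.7 F 1.8 -4.5 2.5
u0.6 v-0.4 z90.0 act 89.9 F 0.4 -4.5 2.4
u0.6 v-0.4 z88.0 act 88.0 F 0.8 -5.1 2.4
u0.6 v-0.4 z86.0 act 86.0 F 0.8 -4.3 3.1
u0.6 v-0.4 z84.0 act 84.0 F 1.8 -4.7 3.5
u0.6 v-0.4 z83.0 act 83.1 F 2.4 -3.9 3.1
u0.6 v-0.4 z82.2 act 82.4 F 1.7 -4.7 4.1
u0.6 v-0.4 z81.5 act 81.6 F 1.7 -4.3 3.6
u0.6 v-0.4 z80.8 act 80.8 F 2.3 -4.3 3.6
u0.6 v-0.4 z80.0 act 80.0 F 2.2 -5.9 3.6
u0.6 v-0.4 z79.2 act 79.3 F 2.9 -5.5 3.7
u0.6 v-0.4 z78.5 act 79.2 F 0.0 -4.4 7.0
u0.6 v-0.4 z77.8 act 79.1 F 1.0 -4.8 9.5
u0.6 v-0.4 z77.0 act 79.1 F -1.1 -4.1 13.5
None 18.1583 28.805606400363118
```

The tube hit a hard stop at TCP z 79.1, which matches the foot standing on the floor (47.2 + 32), and the press peaked at about 13 N. Now I'll release, retreat and look at the tube and the pin.

Run:
```python
from h import *
move_l(at(.6,-.4,78.9),speed=25)
grip(50); o=get_obs(); print(o["grip_width"],o["wrist_force"])
move_l(at(.6,-.4,150),speed=150)
yaw=-53.4
goto([609,-116,150],[180,0,yaw]); wait(.2)
im,p=shot("pin"); s=get_image("side")
print(p,get_obs()["t"], [proj("wrist",[609.3,-116.4,92],p),proj("wrist",[614.1,-60.7,122],p)])
a=cv2.resize(im[60:340,90:440,::-1],(500,400),interpolation=cv2.INTER_CUBIC)
b=cv2.resize(s[150:230,185:245,::-1],(300,400),interpolation=cv2.INTER_CUBIC)
cv2.imwrite("pics/i.png",np.hstack([a,b]))
```

```text
49.91607233444922 [ 0.86173789  0.03607148 -0.06218557]
(array([ 608.8737993 , -115.60951898,  149.70672037]), array([ 1.79985956e+02,  2.60349695e-02, -5.33461343e+01])) 20.5917 [array([255.63140161, 197.54704128]), array([195.41422718, 161.99512333])]
```

View pics/i.png

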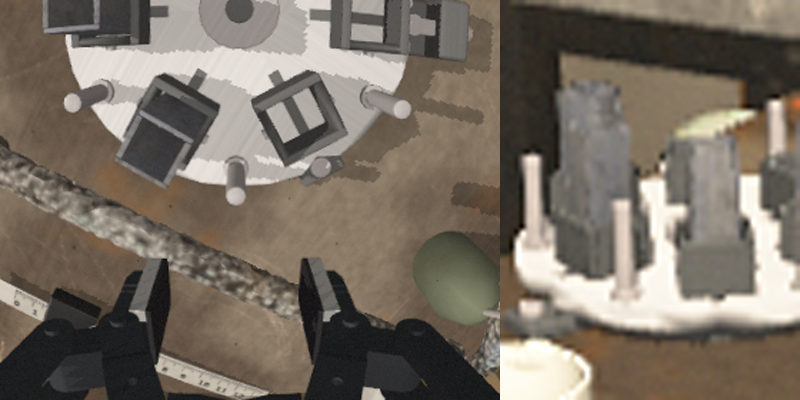

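The tube stands at the same height as its neighbours (side crop, at 710,175). The pin top is at px (255,197), within 0.5 px of the prediction. I'll cage the pin loosely and take it along the arc clockwise.

Run:
```python
from h import *
ax=np.array([695.6,-51.6])
def P(d,r=109.5,z=72):
    f=np.radians(216.6-d); return [ax[0]+r*np.cos(f),ax[1]+r*np.sin(f),z],[180,0,-53.4-d]
for d in (0,30,61):
    assert solve_ik(*P(d)) is not None
grip(40)
p,e=P(0,z=110); move_l(p,e,speed=150)
p,e=P(0); move_l(p,e,speed=80); F0=get_obs()["wrist_force"]
grip(18); o=get_obs(); print("grip",o["grip_width"],o["wrist_force"]-F0)
for d in list(range(3,61,3))+[61]:
    p,e=P(d); move_l(p,e,speed=50); o=get_obs()
    F=o["wrist_force"]-F0
    print(d,np.round(F,1),round(o["t"],2))
    if np.linalg.norm(F)>35: print("stop"); break
wait(.4); print(get_obs()["wrist_force"]-F0)
im=get_image("top"); cv2.imwrite("pics/top1.png",im[:,:,::-1])
```

```text
grip 17.77331713474315 [0.36619607 0.9124151  0.90092893]
3 [-0.1 -0.3 -0.9] 22.5
6 [ 0.4 -0.5 -0.9] 22.77
9 [ 0.2  0.3 -0.8] 23.03
12 [0.5 0.2 0.4] 23.3
15 [-0.4  0.4 -0.5] 23.57
18 [-0.4  0.1 -0. ] 23.83
21 [-0.2  0.4  0.2] 24.1
24 [0.4 0.6 0.2] 24.37
27 [-0.1  0.1  0.6] 24.63
30 [0.1 0.6 0.6] 24.9
33 [-0.5 -0.3  0.5] 25.17
36 [-0.1  0.5 -0.5] 25.43
39 [0.8 0.6 0. ] 25.7
42 [-0.4  0.9 -0.6] 25.97
45 [-0.5  0.6  0.1] 26.23
48 [-0.6  0.2 -0.2] 26.5
51 [ 0.1  0.5 -1. ] 26.77
54 [ 0.2  0.6 -0. ] 27.03
57 [-0.3 -0.  -0.3] 27.3
60 [-0.2 -0.5  0.4] 27.57
61 [ 0.5  0.5 -0.5] 27.82
[0.06574252 0.69707364 0.15415889]
```

Run:
```python
from h import *
print(pose(),get_obs()["grip_width"])
im,p=shot("chk"); t=cv2.imread("pics/top1.png")
a=cv2.resize(im[60:340,90:440,::-1],(500,400),interpolation=cv2.INTER_CUBIC)
b=cv2.resize(t[85:185,235:310],(300,400),interpolation=cv2.INTER_CUBIC)
cv2.imwrite("pics/j.png",np.hstack([a,b]))
```

```text
(array([595.89067397,  -6.42133318,  72.02194387]), array([-1.79997473e+02,  6.72049696e-05, -1.14396291e+02])) 17.97614926029121
```

View pics/j.png

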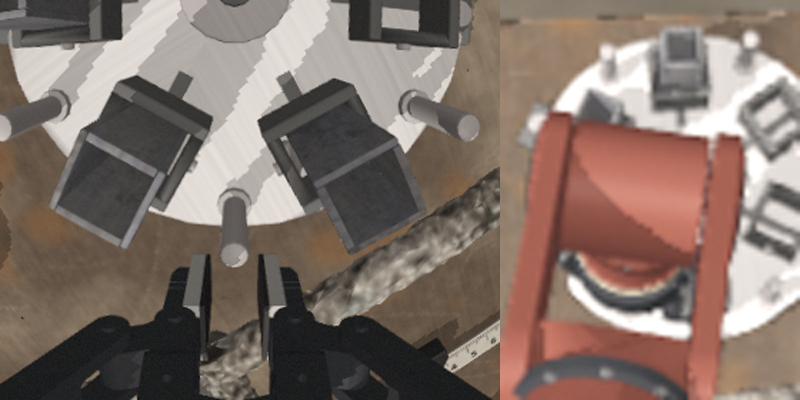

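Run:
```python
from h import *
np.set_printoptions(precision=0,suppress=True)
p,e=ldpose("chk"); R=Ro.from_euler("xyz",e,degrees=True).as_matrix()
c=lambda q:((q-np.array([90,60]))/.7)
for y in (-11,0,11):
    for back in (0,20,37):
        print(y,back,[c(proj("wrist",p+R@[x,y,-back],(p,e))) for x in (-9,9)])
px=np.array([90,60])+.7*np.array([233,257])
for z in (92,72,60): print("pin seen at z",z,atz("wrist",px,z,(p,e)), "tool", R.T@(atz("wrist",px,z,(p,e))-p))
f=np.radians(156.6); print("pin expected",695.6+108*np.cos(f),-51.6+108*np.sin(f), c(proj("wrist",np.array([695.6+108*np.cos(f),-51.6+108*np.sin(f),92]),(p,e))))
for k in("over","pin"): print(k,ldpose(k))
```

```text
-11 0 [array([212., 218.]), array([253., 218.])]
-11 20 [array([209., 238.]), array([255., 238.])]
-11 37 [array([207., 259.]), array([257., 259.])]
0 0 [array([212., 241.]), array([253., 241.])]
0 20 [array([210., 263.]), array([255., 263.])]
0 37 [array([208., 285.]), array([257., 285.])]
11 0 [array([213., 262.]), array([252., 262.])]
11 20 [array([211., 286.]), array([254., 286.])]
11 37 [array([208., 309.]), array([256., 309.])]
pin seen at z 92 [598.  -8.  92.] tool [  0.  -3. -20.]
pin seen at z 72 [588.  -3.  72.] tool [0. 8. 0.]
pin seen at z 60 [582.  -1.  60.] tool [ 0. 15. 12.]
pin expected 596.4825004261301 -8.708027811443692 [237. 260.]
over (array([614., -61., 116.]), array([180.,  -0.,   7.]))
pin (array([ 609., -116.,  150.]), array([180.,   0., -53.]))
```

The forces and the picture agree: the fingers passed above the pin. The dial has not moved, the pin top is at crop (233,257), and the visible fingertips lie about 30 mm behind the nominal TCP. I'll go back to the right-hand pin and go lower, with a guarded test push.

```bash
cat >> h.py <<'E'
AX=np.array([695.6,-51.6])
def P(d,r=111,z=72):
    f=np.radians(216.6-d); return np.array([AX[0]+r*np.cos(f),AX[1]+r*np.sin(f),z]),[180,0,-53.4-d]
def ft(F,d):
    f=np.radians(216.6-d); t=np.array([np.sin(f),-np.cos(f)]); n=np.array([np.cos(f),np.sin(f)])
    return np.round([F[:2]@t,F[:2]@n,F[2]],1)   # along cw travel, outward, up
E
python3 - <<'E'
from h import *
move_l(P(61,z=72)[0]+[0,0,50],speed=200)
grip(26); goto(*P(0,z=115)); move_l(P(0,z=72)[0],speed=120); wait(.2)
F0=get_obs()["wrist_force"]; np.save("pics/F1.npy",F0)
for z in (66,61,57,54):
    move_l(*P(0,z=z),speed=40); F=get_obs()["wrist_force"]-F0; print("z",z,ft(F,0))
    if F[2]>5: break
    for d in (2,4):
        move_l(*P(d,z=z),speed=30); F=get_obs()["wrist_force"]-F0; print("  d",d,ft(F,d),get_obs()["t"])
    if abs(ft(F,4)[0])>3: break
    move_l(*P(0,z=z),speed=40)
im,p=shot("chk2")
cv2.imwrite("pics/k.png",cv2.resize(im[90:340,130:400,::-1],None,fx=2.4,fy=2.4,interpolation=cv2.INTER_CUBIC))
E
```

```text
z 66 [-0.5  0.2  0. ]
  d 2 [ 0.6  0.  -0.1] 31.3917
  d 4 [ 0.6 -0.5 -0.8] 31.6667
z 61 [-0.1 -0.6 -0.3]
  d 2 [-1.   0.3  0.1] 32.5583
  d 4 [-1.7 -0.7  0.1] 32.8333
z 57 [-0.1 -0.5 -0.9]
  d 2 [0.7 0.7 0.2] 33.7
  d 4 [-2.3 -0.3 -0.6] 33.975
z 54 [-0.5 -0.3 -1.3]
  d 2 [-0.9  0.5  0.5] 34.8417
  d 4 [-2.8 -0.2 -1.3] 35.1167
```

View pics/k.png

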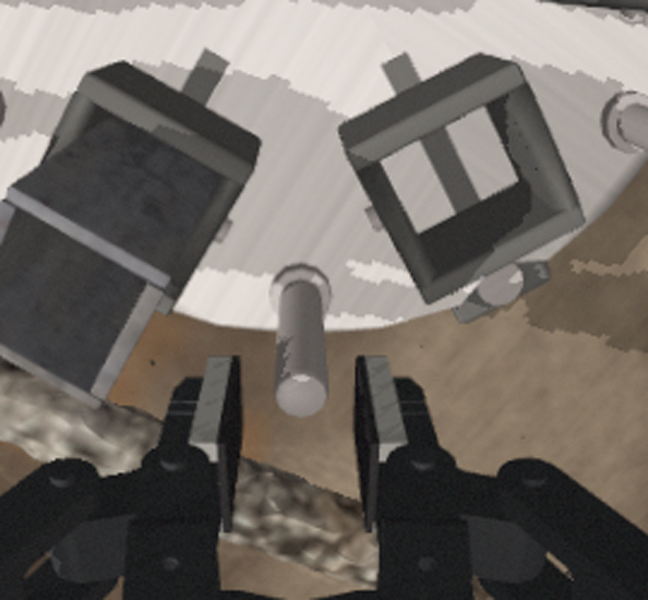

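The pads now straddle the pin, whose top is at (302,395) between pad faces at 240 and 358. Contact force appears too. I'll close the cage a little and take it round.

Run:
```python
from h import *
F0=np.load("pics/F1.npy")
move_l(*P(1,z=53),speed=40)
grip(17); F=get_obs()["wrist_force"]-F0; print(get_obs()["grip_width"],ft(F,0))
seen=0
for d in list(range(3,61,3))+[61]:
    move_l(*P(d,z=53),speed=50); F=ft(get_obs()["wrist_force"]-F0,d); seen=max(seen,-F[0])
    print(d,F,end=" | ")
    if np.abs(F).max()>30 or (d==9 and seen<3): print("stop"); break
wait(.4); print(ft(get_obs()["wrist_force"]-F0,d),get_obs()["t"])
im,p=shot("chk3")
cv2.imwrite("pics/l.png",cv2.resize(im[90:340,130:400,::-1],None,fx=2.4,fy=2.4,interpolation=cv2.INTER_CUBIC))
```

```text
16.819430964262175 [ 0.6 -1.  -0.4]
3 [-6.9 -1.1 -4.8] | 6 [-13.  -2.  -8.] | 9 [-15.9  -2.6  -9.3] | 12 [-4.8 -0.4 -0.7] | 15 [-5.3 -0.8  0.2] | 18 [-3.2 -1.   2.5] | 21 [-0.4 -0.5 -0.1] | 24 [-3.  -0.5  0.1] | 27 [-0.5  0.1 -0.5] | 30 [ 0.9 -0.3  0.2] | 33 [ 0.8 -0.2  0. ] | 36 [-2.2 -0.7 -1.1] | 39 [-3.   0.5 -1.7] | 42 [-1.   0.5 -1. ] | 45 [ 0.2 -1.2 -0. ] | 48 [-1.5 -0.2 -0.8] | 51 [-3.8 -0.5 -0.4] | 54 [-1.2 -0.4 -0.4] | 57 [-0.4  1.5 -0.6] | 60 [ 0.5 -1.1  0.3] | 61 [ 0.4 -0.1  0.1] | [-0.1 -0.3 -0.1] 41.9833
```

View pics/l.png

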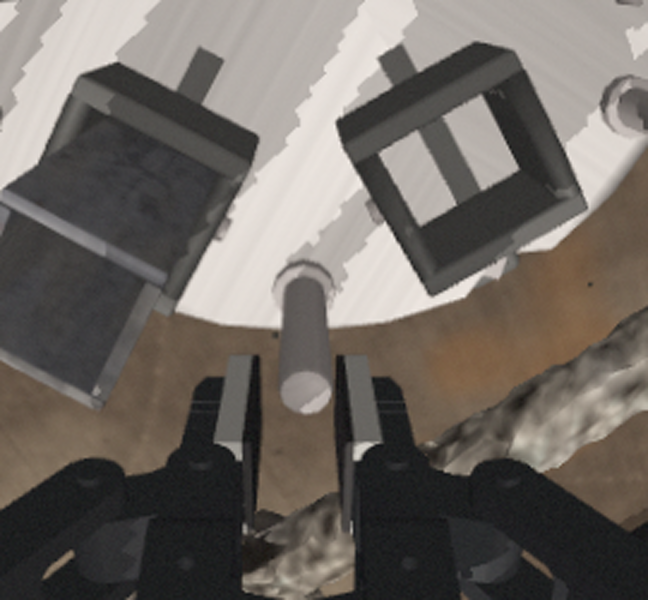

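The dial turned with the pin: an empty nest is at right (460,165), the loaded tube at left, and no force remains. I'll release, retreat and verify.

Run:
```python
from h import *
from scipy.optimize import least_squares
grip(30); p,e=P(61,z=53)
move_l(p+[0,0,115],speed=150)
goto([600,-60,230],[180,0,6.6]); wait(.2)
im,ps=shot("fin"); get_image("side"); print(ps[0],get_obs()["t"])
n=rect(cv2.imread("pics/fin.png"),[616,-61],A,67,140,2,ps)  # whole loading side
cv2.imwrite("pics/m.png",cv2.resize(im[30:330,70:470,::-1],None,fx=2,fy=2,interpolation=cv2.INTER_CUBIC))
for d in (0,60,120,180,240,300):
    f=np.radians(216.6-d); print(d,(proj("wrist",np.r_[AX+108*np.array([np.cos(f),np.sin(f)]),92],ps)-[70,30])*2)
f=np.radians(126.6); print("tube top",(proj("wrist",np.r_[AX+82*np.array([np.cos(f),np.sin(f)]),122],ps)-[70,30])*2)
```

```text
[599.93214126 -59.89711888 229.84827819] 45.4333
0 [373.88612196 381.80780487]
60 [374.69161696 189.98025478]
120 [554.04966925  93.673465  ]
180 [698.57336683 204.24682731]
240 [672.92208795 376.9185244 ]
300 [523.71092719 459.07148282]
tube top [487.61358644 163.01438676]
```

View pics/m.png

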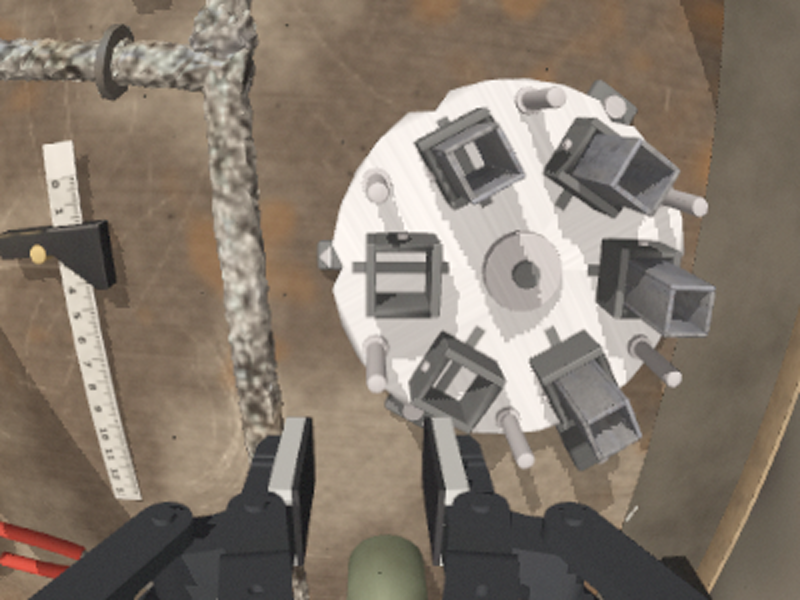

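The final view shows an empty nest at the tab arrow (400,275). The loaded tube, at (490,155), is one click clockwise, and all pins are within a few pixels of their predicted click positions. The robot is clear at z 230, so I'm handing in.

Run:
```python
from station import *
print(sign_off(), get_obs()["t"])
```

```text
the job is handed in; nothing more can be done
the job is handed in; nothing more can be done
```

The job is handed in at about 46 s of robot time. The grey square tube stands home in its nest and the dial has turned one click clockwise.

- **Loading the tube:** I picked up the grey tube and lined it up with the nest from a close picture. It entered at the first feel and I pressed it down until it stopped. The press peaked at about 13 N, and the tool stood 32 mm above its height at pick-up, which is the height of the nest floor. Then I let go.
- **Turning the dial:** My first pass at the pin touched nothing. The fingertips are about 30 mm shorter than I assumed, so they passed above the pin, and the dial did not move. I went lower, caged the pin loosely and led it 60° clockwise. The sideways push peaked at about 16 N.
- **Last checks:** In the final picture the empty nest is at the tab and the pins I compared sit within a few pixels of their predicted click positions. The loaded tube is one nest clockwise. There was no force left on the fingers before I released, and the arm finished well clear at z 230 mm.
- **Less certain:** The tube's top showed about 10 pixels from where I predicted it in that picture. I took this as reading error rather than the tube sitting high. I did not separately check that the other things on the bench stayed put, but nothing showed contact with them.

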